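# Turn the croissant to the serving arrow

### The arm

A 7-joint arm with a two-finger parallel gripper is mounted at the origin on the work surface. World frame = base frame: x ahead of the robot, y to its left, z up, the work surface at z = 0. Lengths are in m, angles in rad, forces in N, time in s.
With the tool pointing down it reaches from about 0.425 to 0.8 m from the base axis. Payload 8.3 kg.
Tool frame: the origin (TCP) lies midway between the tips of the shut fingers; the grasp point (between the pads) lies 19 mm behind it (ctrl.grasp_offset is the distance from the TCP to the grasp point, in m); y points along the fingers, z is the direction in which the jaws open and shut, and the axes are right-handed (so a half turn about y gives the same grasp; the last joint's range is limited). The gripper opens to 85 mm and grips with 20 to 120 N. Pads are 22 mm wide; open, the fingers measure 114 mm over their backs; the gripper's body (76 mm by 85 mm) begins 54 mm behind the grasp point. The pads swing forward as they close: fully open they stand 13 mm farther back than shut.
Start: joints at [1.171, 0.383, 0.016, 1.37, -0.006, 1.388, -0.046], TCP at [0.207, -0.59, 0.231] pointing down, gripper open.
Joint ranges: [-2.95, 2.95], [-0.25, 2.06], [-1.52, 1.56], [0.18, 2.33], [-1.44, 4.58], [0.02, 2.06], [-3.01, 3.01]. Speed limits (rad/s): [2.39, 2.39, 3.01, 3.01, 3.14, 3.14, 3.14].

### API

Orientations are given as a unit quaternion [x, y, z, w].
In Python, from bench import ctrl gives the robot as it stands.
- The arm moves only by the tool send_rows, never from a script. Its argument "rows" is a list of rows, each an object with "delta_pos": the shift along the tool's x, y, z in m, a list of three; "twist": the turn about the tool's y in rad; "grip": the finger opening in m, from 0 to 0.0854. A call has exactly 10 rows; each row shifts and turns the commanded pose from where the row before left it, along the tool's axes as they then stand; what a row does not reach is not made up. A row lasts 1/12 s, in which the tool goes at most 41.7 mm and 7.16 degrees, less where a joint would pass 70% of its speed; a pose out of reach is approached as far as the arm can. A call with a gripper value outside its range is refused whole. The fingers move at their own pace and stop on an object; "grip_force" is the grip in N (left out, the last holds). Time passes only in rows, so rows that do not move let the fingers close, or fill a call up. It gives the time, the measured TCP pose, the force and the opening at its end, in the units of the state.
- ctrl.read_state(): the state, without advancing time (a new reading comes with each control period).
- ctrl.grab_frame(name): name is "scene" or "top" or "wrist"; returns a dict with "image" (480x640x3 uint8, red, green, blue), "z_map" (480x640 float32, m along the optical axis (not along the pixel's ray), 0 where there is no reading), "fx", "fy", "cx", "cy" (pixels), "k1" (the pictures are not rectified: a ray, as slopes to the right and down, at radius r is drawn at 1 + k1 r^2 times it, then the intrinsics apply), "xyz" and "rotation" of the camera in the world. Camera axes: x right, y down, z forward; pixel columns grow to the right and rows downward; lengths in m; the calibration is good to about 2 mm. A picture is of the moment at which its call begins.
- ctrl.sign_off(): hands the job in, once; it reports no verdict.
The state is a dict: "time": time; "joint_pos": joint angles; "joint_vel": joint speeds; "tau": joint torques, N m; "tcp_pos": TCP position; "eef_rot": TCP orientation; "wrist_force": force on the tool from outside, world axes, zero at the start; "moment": the same for the moment, N m; "finger_gap": finger opening in m.
Only numpy, scipy, OpenCV 4.12 (cv2) and the standard library are available. Lean on these libraries where they do the work, as an engineer would, in place of code of your own. Each camera call takes 0.05 s, during which the arm holds its last target.

### The job

Bring the croissant round to the serving place: push the brass spokes of the revolving pastry stand with a fingertip, without gripping them hard or knocking them, slowly (well under a quarter turn a second), until the middle of the croissant is in line with the red arrow on the counter, then leave the stand at rest. The pastries are for sale, so touch none of them, lift nothing and keep each on its board, and do not disturb the jar, mug, tongs or price card.

Things in the scene. Friction and masses are not known exactly. Their poses are not given: they have to be found in the camera images.
- base: Fixed dark steel foot (disc 136 mm across) of the revolving pastry stand. Origin on the counter at the stand's upright axis, z up; its x axis points from the axis to the red arrow, a flat marker 6 mm thick lying on the counter at the end of a dark strip, 190 to 255 mm from the axis.
- arrow_tip (a point): Inner corner of the flat red arrow marker, on the counter (6 mm high), 190 mm from the stand's axis: it marks the serving place, which is the board that stands radially in line with it.
- wheel (a joint): Angle of the stand's revolving part (rad, 0 at each start, grows anticlockwise seen from above, no end stops). It carries four square wooden boards (95 x 95 x 12 mm, tops 37 mm above the counter, centres 125 mm from the axis, a quarter turn apart), a loose pastry on each, and the brass spokes. Friction 0.09 N m (1 to 2 N at a spoke); it stays where it is left.
- spokes: Brass spoke cross on the stand's column, turning with the boards. Origin on the axis at mid-spoke, 150 mm above the counter; z up. Four level spokes, 12 mm thick, run from the hub (28 mm radius, top 162 mm up) to black 18 mm balls ending 109 mm from the axis, at 45, 135, 225, 315 deg from this body's x; boards lie along its +x, +y, -x, -y. All below it is under 95 mm high.
- croissant_center (a point): The croissant: golden brown, ridged, slightly curved, about 105 mm long, 60 mm wide and 54 mm high, loose on one of the four boards (which one varies, lying any way round). The point is its centre, 23 mm above its underside.
- bun_center (a point): Round seeded bun, 76 mm across, 40 mm high, loose on another board; the point is its centre, 20 mm above the board.
- doughnut_center (a point): Ring doughnut with pink glaze, 82 mm across, 30 mm high, loose on another board; the point is 14 mm above the board at its centre.
- muffin_center (a point): Dark muffin in a white paper case, 72 mm across, 52 mm high, loose on another board; the point is its centre, 26 mm above the board.
- jam_jar: Bystander: amber jam jar with brass lid, 62 mm across, 85 mm high; origin under its centre.
- mug: Bystander: white mug, 80 mm across, 90 mm high; origin under its centre.
- tongs: Bystander: steel serving tongs lying flat, about 230 mm long; origin under the middle.
- card_stand: Bystander: blank white price card, 75 mm wide, 61 mm high, in a small dark wooden foot; origin under its centre.
- croissant: The same croissant as a body; origin under its middle, on the board.
- bun: The same bun as a body; origin under its middle, on the board.
- doughnut: The same doughnut as a body; origin under its middle, on the board.
- muffin: The same muffin as a body; origin under its middle, on the board.
Not all that is in view belongs to the job. What is shaped like the bun but blue is not meant.

How it is judged:
On the way:
1. a brass spoke is pushed with the fingers (contact force between the fingers and spokes above 0.2 N), for 0.04 s.
At the end, for the whole second after the job is handed in: The croissant's centre is on the arrow's side of the stand and within 15 mm of the line from the stand's axis to the red arrow, 100 to 155 mm from the axis; the stand is at rest (under 0.05 rad/s) and all four pastries lie on their boards (centre height within 8 mm) (y of croissant_center in the frame of base between -0.015 and 0.015 m and x of croissant_center in the frame of base between 0.1 and 0.155 m and velocity of joint wheel between -0.05 and 0.05 rad/s and height (world z) of croissant_center between 0.052 and 0.068 m and height (world z) of bun_center between 0.049 and 0.065 m and height (world z) of doughnut_center between 0.043 and 0.059 m and height (world z) of muffin_center between 0.055 and 0.071 m); the robot touches nothing.
It fails at once if a pastry is touched by the robot (over 0.5 N) (contact force between any of the fingers, the arm and croissant above 0.5 N or contact force between any of the fingers, the arm and bun above 0.5 N or contact force between any of the fingers, the arm and doughnut above 0.5 N or contact force between any of the fingers, the arm and muffin above 0.5 N).
It fails at once if a pastry is lifted, falls or slides off its place (centre more than 15 mm above or below its height on a board, or under 100 or over 155 mm from the stand's axis) (height (world z) of croissant_center above 0.075 m or height (world z) of croissant_center below 0.045 m or height (world z) of bun_center above 0.072 m or height (world z) of bun_center below 0.042 m or height (world z) of doughnut_center above 0.066 m or height (world z) of doughnut_center below 0.036 m or height (world z) of muffin_center above 0.078 m or height (world z) of muffin_center below 0.048 m or (horizontal distance between croissant_center and base below 0.1 m or horizontal distance between croissant_center and base above 0.155 m) or (horizontal distance between bun_center and base below 0.1 m or horizontal distance between bun_center and base above 0.155 m) or (horizontal distance between doughnut_center and base below 0.1 m or horizontal distance between doughnut_center and base above 0.155 m) or (horizontal distance between muffin_center and base below 0.1 m or horizontal distance between muffin_center and base above 0.155 m)).
It fails at once if the stand is spun faster than 1.6 rad/s (velocity of joint wheel above 1.6 rad/s or velocity of joint wheel below -1.6 rad/s).
It fails at once if the spokes are squeezed or knocked with over 40 N (contact force between the fingers and spokes above 40 N).
It fails at once if the jar, mug, tongs or price card is moved more than 20 mm (distance of any of jam_jar, mug, tongs, card_stand from where it was at the start of the episode above 0.02 m).
It also fails if it takes over 59 s, if anything falls off the work surface, if the arm or the gripper's body presses on something with over 40 N, if the wrist force passes 120 N, or if a joint passes its speed limit or range.

## Working session

There is one attempt and no reset: what is moved stays moved. The work goes in short steps, Python scripts to look and compute and a tool call to move; the robot and the scene stay as the last step left them, time stands still between calls to the robot, and variables do not carry over. Pictures are saved under pics/ and viewed, and the job is handed in when it is done.

Besides the shell and the picture viewer there is one more tool, called after "Request:" as name(argument=value, ...) on one line, values as JSON. send_rows: Moves the arm, as the interface text tells. Its arguments: {"type":"object","properties":{"rows":{"type":"array","items":{"type":"object","properties":{"delta_pos":{"type":"array","items":{"type":"number"}},"twist":{"type":"number"},"grip":{"type":"number"}}}},"grip_force":{"type":"number"}},"required":["rows"]}

```bash
ls; mkdir -p pics; python3 - <<'E'
from bench import ctrl
import cv2,numpy as np
for n in ["scene","top"]:
    f=ctrl.grab_frame(n); cv2.imwrite(f"pics/{n}0.png",f["image"][:,:,::-1])
    print(n,f["fx"],f["fy"],f["cx"],f["cy"],f["k1"],f["xyz"],np.round(f["rotation"],4).tolist())
print(ctrl.read_state())
E
```

```text
pics
scene 451.08932240971325 451.08932240971325 319.1094244050205 235.81272720997293 -0.09118119027809514 [ 1.48338019 -0.38818158  0.99809965] [0.7581, 0.5093, -0.2246, -0.3396]
top 498.11122186410637 498.11122186410637 315.1518231240387 239.03453139606833 0.03878676613733431 [ 0.4590306  -0.0101914   1.29427483] [0.7098, -0.7027, 0.0353, -0.0348]
{'time': 0.1, 'joint_pos': array([ 1.17105826,  0.38416234,  0.01635027,  1.37107028, -0.00630326,
        1.38817925, -0.04650842]), 'joint_vel': array([ 3.32392566e-06, -2.76507027e-03, -5.75627921e-04, -2.03570268e-03,
       -9.25701461e-04,  6.26460002e-04,  6.58214143e-04]), 'tau': array([ 3.46196459e-03, -6.29135370e+01,  8.47768150e-01, -3.72757208e+01,
        1.69048773e-02,  1.04549259e-02,  1.71350695e-05]), 'tcp_pos': array([ 0.20646461, -0.58942902,  0.2303639 ]), 'eef_rot': array([-0.11866457,  0.69771341, -0.69648076,  0.11844526]), 'wrist_force': array([-0.87641312, -0.35178494,  1.0950594 ]), 'moment': array([ 0.0376241 , -0.00972222,  0.01287178]), 'finger_gap': 0.08578265448001991}
```

View pics/scene0.png

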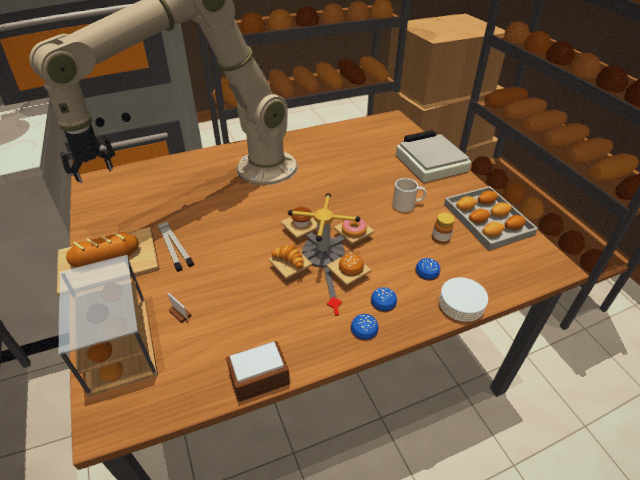

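View pics/top0.png

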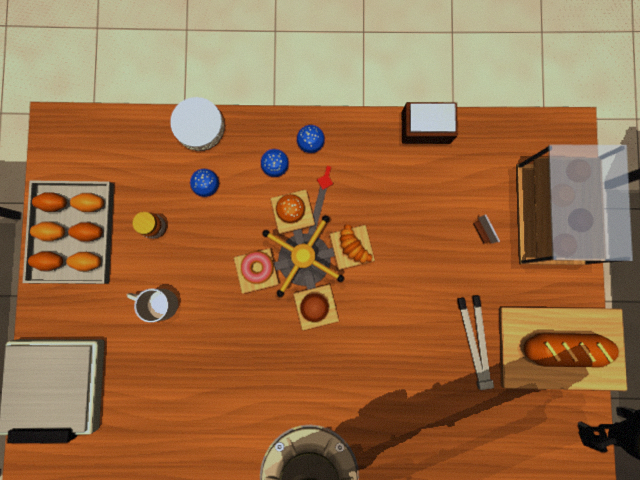

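The scene and top pictures show the stand with its hub near top pixel (303,257) and the arrow at (324,182). Things that could be taken for the croissant in the top view:
- the ridged, curved pastry on a board at (355,245)
- the tray rolls at (47–87, 202–262)
- the loaf at (570,350)
- the bun at (291,208)

The ridged, curved one on the stand matches the description, so I choose (355,245). Next I check it in a close crop and measure.

```bash
cat > h.py <<'E'
from bench import ctrl
import cv2,numpy as np
def ray(f,u,v):
    d=np.array([(u-f["cx"])/f["fx"],(v-f["cy"])/f["fy"]]);p=d.copy()
    for _ in range(20): p=d/(1+f["k1"]*(p@p))
    return R(f)@np.array([p[0],p[1],1.])
def R(f):
    r=np.array(f["rotation"],float)
    if r.shape==(3,3): return r
    from scipy.spatial.transform import Rotation
    return Rotation.from_quat(r).as_matrix()
def onz(f,u,v,z):
    d=ray(f,u,v);c=np.array(f["xyz"]);return c+d*(z-c[2])/d[2]
def pt(f,u,v):
    return np.array(f["xyz"])+ray(f,u,v)*f["z_map"][int(v),int(u)]
def proj(f,P):
    q=R(f).T@(np.array(P)-f["xyz"]);p=q[:2]/q[2];p=p*(1+f["k1"]*(p@p))
    return p*f["fx"]+[f["cx"],f["cy"]]
E
python3 - <<'E'
from h import *
f=ctrl.grab_frame("top");im=f["image"]
c=cv2.resize(im[140:340,210:410],(800,800),interpolation=cv2.INTER_CUBIC)[:600]
cv2.imwrite("pics/crop0.png",cv2.resize(im[150:340,220:400],(568,600),interpolation=cv2.INTER_CUBIC)[:,:,::-1])
hsv=cv2.cvtColor(im,cv2.COLOR_RGB2HSV)
X=np.zeros((480,640,3))
for v in range(140,340):
  for u in range(210,410): X[v,u]=pt(f,u,v)
# spokes/hub: height >0.135
m=(X[:,:,2]>0.13)
vs,us=np.nonzero(m);print("spoke px",us.min(),us.max(),vs.min(),vs.max(),m.sum())
P=X[m];print("spoke mean",P.mean(0),"zmax",P[:,2].max())
# hub
mh=X[:,:,2]>0.158;print("hub",mh.sum(),X[mh].mean(0))
# ball ends black
dark=m&(hsv[:,:,2]<70)
n,l,s,ce=cv2.connectedComponentsWithStats(dark.astype(np.uint8))
for i in range(1,n):
  if s[i,4]>8: print("ball",ce[i],s[i,4],onz(f,*ce[i],0.153))
# red arrow
red=((hsv[:,:,0]<6)|(hsv[:,:,0]>174))&(hsv[:,:,1]>190)&(hsv[:,:,2]>110)
red[:160]=0;red[200:]=0;red[:,:310]=0;red[:,340:]=0
vs,us=np.nonzero(red);print("arrow",red.sum(),us.min(),us.max(),vs.min(),vs.max(),onz(f,us.mean(),vs.mean(),0.006),"tip",onz(f,us[vs==vs.max()].mean(),vs.max()+.5,0.006))
np.save("X.npy",X);np.save("im.npy",im)
E
```

```text
spoke px 212 409 140 339 1376
spoke mean [0.52522214 0.01415245 0.27388306] zmax 1.294274827627134
hub 656 [0.51586776 0.01118631 0.40451421]
ball [325.76315789 218.55263158] 38 [ 0.62048051 -0.03451814  0.153     ]
ball [265.41935484 232.80645161] 31 [0.58590565 0.104268   0.153     ]
ball [340.23529412 278.08823529] 34 [ 0.48359214 -0.06865384  0.153     ]
ball [279.85714286 293.31428571] 35 [0.44767932 0.06862148 0.153     ]
arrow 173 317 332 166 188 [ 0.74613309 -0.03516515  0.006     ] tip [ 0.72077318 -0.02976008  0.006     ]
```

View pics/crop0.png

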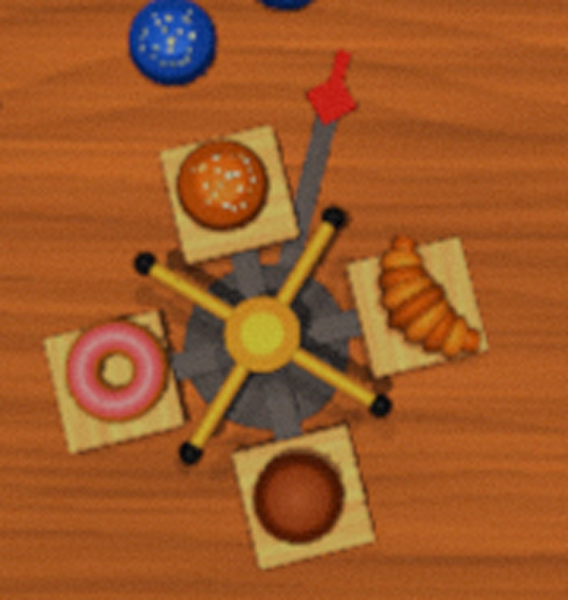

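```bash
python3 - <<'E'
from h import *
from scipy.spatial.transform import Rotation as Ro
X=np.load("X.npy");im=np.load("im.npy")
f=ctrl.grab_frame("top")
hsv=cv2.cvtColor(im,cv2.COLOR_RGB2HSV)
ax=np.array([.5344,.0174])
H,S,V=cv2.split(hsv)
print("croi",hsv[250,352],"board",hsv[232,365],hsv[262,345])
win=np.zeros(H.shape,bool);win[218:275,328:378]=1
m=(X[:,:,2]>0.045)&(X[:,:,2]<0.12)&win
n,l,s,ce=cv2.connectedComponentsWithStats(m.astype(np.uint8));i=1+np.argmax(s[1:,4]);mm=l==i
print("by height",s[i],ce[i],X[mm].mean(0),X[mm][:,2].max())
r=X[mm][:,:2].astype(np.float32);rect=cv2.minAreaRect(r*1000);print(rect)
col=win&(H<14)&(S>150)&(V>60)
o=im.copy();o[mm]=[0,255,0];cv2.imwrite("pics/m0.png",cv2.resize(o[200:290,300:400],(600,540),interpolation=cv2.INTER_NEAREST)[:,:,::-1])
for c in (np.array(rect[0])/1000,X[mm][:,:2].mean(0)):
  d=c-ax;print("cro ang",np.degrees(np.arctan2(d[1],d[0])),np.hypot(*d))
st=ctrl.read_state();print(st["tcp_pos"],np.round(Ro.from_quat(st["eef_rot"]).as_matrix(),3).tolist())
E
```

```text
croi [ 11 229 156] board [ 22 143 194] [ 23 144 193]
by height [340 225  33  39 681] [353.44933921 246.2041116 ] [ 0.56370802 -0.10468751  0.07525867] 0.09473618877806333
((563.5892333984375, -102.50251770019531), (110.11650085449219, 56.86129379272461), 33.57876968383789)
cro ang -76.31797556451806 0.12340431555352555
cro ang -76.5011545444054 0.12555604308644785
[ 0.20645788 -0.58957304  0.23064719] [[-0.944, -0.0, 0.331], [-0.331, 0.001, -0.944], [0.0, -1.0, -0.001]]
```

View pics/m0.png

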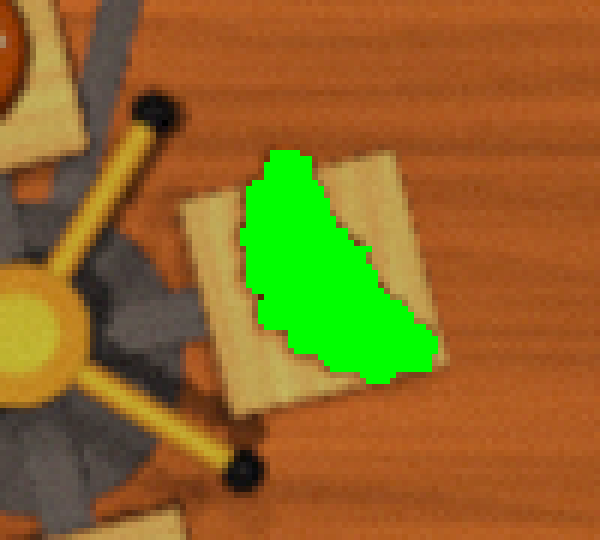

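Croissant is at −76.4° about the axis (0.534, 0.017) and the arrow at −14.0°, so the stand must turn about +62°. I first square up the tool and shut the fingers.

Request:
send_rows(rows=[{"delta_pos":[0,0,0],"twist":0.0337,"grip":0},{"delta_pos":[0,0,0],"twist":0.0337,"grip":0},{"delta_pos":[0,0,0],"twist":0.0337,"grip":0},{"delta_pos":[0,0,0],"twist":0.0337,"grip":0},{"delta_pos":[0,0,0],"twist":0.0337,"grip":0},{"delta_pos":[0,0,0],"twist":0.0337,"grip":0},{"delta_pos":[0,0,0],"twist":0.0337,"grip":0},{"delta_pos":[0,0,0],"twist":0.0337,"grip":0},{"delta_pos":[0,0,0],"twist":0.0337,"grip":0},{"delta_pos":[0,0,0],"twist":0.0337,"grip":0}], grip_force=20)

```text
time: 1.03
tcp_pos: [0.2065, -0.5897, 0.231]
eef_rot: [0.001, 0.707, -0.707, -0.001]
wrist_force: [0.2, 0.4, 0.5]
finger_gap: -0.0001
```

Request:
send_rows(rows=[{"delta_pos":[-0.018,0,-0.0245],"twist":0,"grip":0},{"delta_pos":[-0.018,0,-0.0245],"twist":0,"grip":0},{"delta_pos":[-0.018,0,-0.0245],"twist":0,"grip":0},{"delta_pos":[-0.018,0,-0.0245],"twist":0,"grip":0},{"delta_pos":[-0.018,0,-0.0245],"twist":0,"grip":0},{"delta_pos":[-0.018,0,-0.0245],"twist":0,"grip":0},{"delta_pos":[-0.018,0,-0.0245],"twist":0,"grip":0},{"delta_pos":[-0.018,0,-0.0245],"twist":0,"grip":0},{"delta_pos":[-0.018,0,-0.0245],"twist":0,"grip":0},{"delta_pos":[-0.018,0,-0.0245],"twist":0,"grip":0}])

```text
time: 1.87
tcp_pos: [0.3872, -0.3435, 0.2313]
eef_rot: [-0.0, -0.707, 0.707, 0.0]
wrist_force: [1.1, -0.3, -0.2]
finger_gap: -0.0002
```

Request:
send_rows(rows=[{"delta_pos":[-0.018,0,-0.0245],"twist":0,"grip":0},{"delta_pos":[-0.018,0,-0.0245],"twist":0,"grip":0},{"delta_pos":[-0.018,0,-0.0245],"twist":0,"grip":0},{"delta_pos":[-0.018,0,-0.0245],"twist":0,"grip":0},{"delta_pos":[-0.018,0,-0.0245],"twist":0,"grip":0},{"delta_pos":[-0.018,0,-0.0245],"twist":0,"grip":0},{"delta_pos":[-0.018,0,-0.0245],"twist":0,"grip":0},{"delta_pos":[-0.018,0,-0.0245],"twist":0,"grip":0},{"delta_pos":[-0.009,0,-0.012],"twist":0,"grip":0},{"delta_pos":[0,0,0],"twist":0,"grip":0}])

```text
time: 2.7
tcp_pos: [0.5414, -0.132, 0.231]
eef_rot: [-0.002, 0.708, -0.706, 0.002]
wrist_force: [-0.2, -0.2, -0.1]
finger_gap: 0.0001
```

Request:
send_rows(rows=[{"delta_pos":[-0.014,0,-0.019],"twist":0,"grip":0},{"delta_pos":[-0.014,0,-0.019],"twist":0,"grip":0},{"delta_pos":[-0.014,0,-0.019],"twist":0,"grip":0},{"delta_pos":[0,0.017,0],"twist":0,"grip":0},{"delta_pos":[0,0.017,0],"twist":0,"grip":0},{"delta_pos":[0,0.017,0],"twist":0,"grip":0},{"delta_pos":[0,0.017,0],"twist":0,"grip":0},{"delta_pos":[0,0.017,0],"twist":0,"grip":0},{"delta_pos":[0,0.016,0],"twist":0,"grip":0},{"delta_pos":[0,0,0],"twist":0,"grip":0}])

```text
time: 3.53
tcp_pos: [0.5791, -0.081, 0.1266]
eef_rot: [-0.002, 0.707, -0.707, -0.003]
wrist_force: [-1.2, -0.1, 0.2]
finger_gap: 0.0001
```

```bash
python3 - <<'E'
from h import *
for n in ["scene","top"]:
    f=ctrl.grab_frame(n);im=f["image"]
    c=im[170:310,230:430] if n=="scene" else im[160:330,220:400]
    cv2.imwrite(f"pics/{n}1.png",cv2.resize(c,None,fx=3.3,fy=3.3,interpolation=cv2.INTER_CUBIC)[:,:,::-1])
E
```

```text
(no output)
```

View pics/scene1.png

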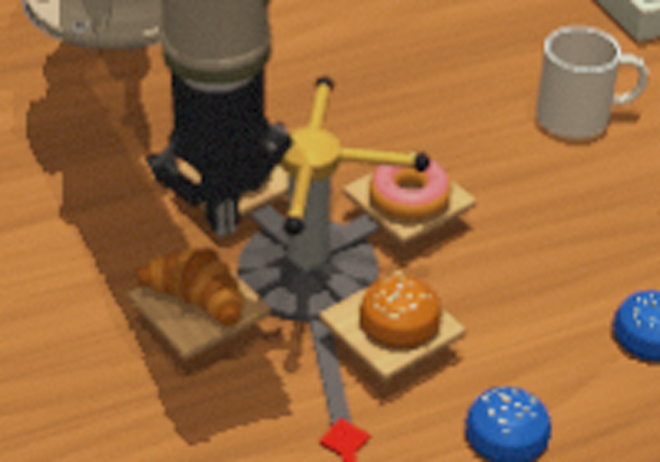

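View pics/top1.png

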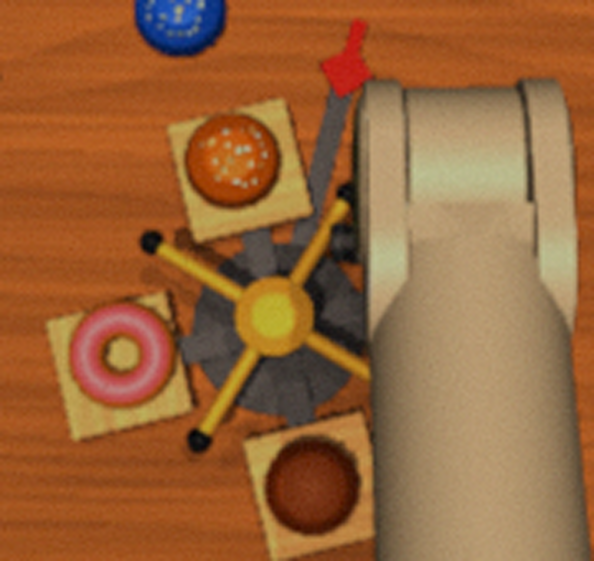

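The views show the finger clear behind the spoke in the top crop. Shut, the gripper has knuckles sticking out to each side (scene crop (280,135) and (165,165)). I measure their height before pushing.

```bash
python3 - <<'E'
from h import *
f=ctrl.grab_frame("scene");im=f["image"];tcp=ctrl.read_state()["tcp_pos"]
P=[]
for v in range(180,245):
  for u in range(265,330):
    if f["z_map"][v,u]>0 and im[v,u].max()<75:
      p=pt(f,u,v)-tcp
      if abs(p[0])<.07 and abs(p[1])<.09: P.append(p)
P=np.array(P)
for z in np.arange(-.01,.13,.01):
  q=P[(P[:,2]>=z)&(P[:,2]<z+.01)]
  if len(q)>3: print(round(z,3),len(q),np.round(q.min(0)[:2],3),np.round(q.max(0)[:2],3))
E
```

```text
0.01 27 [-0.005 -0.011] [0.047 0.061]
0.02 37 [-0.005 -0.011] [0.048 0.055]
0.03 21 [-0.004 -0.01 ] [0.047 0.051]
0.04 42 [-0.003 -0.026] [0.013 0.031]
0.05 95 [-0.011 -0.036] [0.015 0.04 ]
0.06 61 [-0.01  -0.042] [0.016 0.049]
0.07 83 [-0.008 -0.052] [0.019 0.052]
0.08 100 [-0.002 -0.058] [0.019 0.058]
0.09 120 [-0.011 -0.058] [0.019 0.057]
0.1 104 [-0.009 -0.046] [0.02  0.048]
0.11 41 [-0.009 -0.039] [0.012 0.04 ]
0.12 19 [-0.005 -0.036] [ 0.03  -0.008]
0.13 74 [-0.003 -0.035] [0.037 0.028]
```

```bash
python3 - <<'E'
import numpy as np
def c(t,r=.085):
    a=np.radians(t);d=.0105*abs(np.cos(a))+.011*abs(np.sin(a))+.006
    return np.array([.5344,.0174])+r*np.array([np.cos(a),np.sin(a)])+d*np.array([np.sin(a),-np.cos(a)])
for t in (-40,-36,-31,-21,-11,-1,9,19,24,29,31.4): print(t,np.round(c(t),4))
E
```

```text
-40 [ 0.5859 -0.0534]
-36 [ 0.5908 -0.0495]
-31 [ 0.5966 -0.0441]
-21 [ 0.6067 -0.0315]
-11 [ 0.6143 -0.0169]
-1 [ 0.6191 -0.0008]
9 [0.6212 0.0128]
19 [0.6211 0.0266]
24 [0.6202 0.0336]
29 [0.6187 0.0407]
31.4 [0.6177 0.044 ]
```

Request:
send_rows(rows=[{"delta_pos":[-0.0012,-0.0004,-0.003],"twist":0,"grip":0},{"delta_pos":[-0.0012,-0.0004,-0.003],"twist":0,"grip":0},{"delta_pos":[-0.0012,-0.0004,-0.003],"twist":0,"grip":0},{"delta_pos":[-0.0012,-0.0004,-0.003],"twist":0,"grip":0},{"delta_pos":[-0.0012,-0.0004,-0.003],"twist":0,"grip":0},{"delta_pos":[-0.0012,-0.0004,-0.003],"twist":0,"grip":0},{"delta_pos":[-0.0012,-0.0004,-0.003],"twist":0,"grip":0},{"delta_pos":[-0.0012,-0.0004,-0.003],"twist":0,"grip":0},{"delta_pos":[-0.0012,-0.0004,-0.003],"twist":0,"grip":0},{"delta_pos":[-0.0012,-0.0004,-0.003],"twist":0,"grip":0}])

```text
time: 4.52
tcp_pos: [0.5937, -0.0496, 0.1343]
eef_rot: [0.0, 0.707, -0.707, -0.0]
wrist_force: [-0.6, -0.2, 0.7]
finger_gap: -0.0002
```

Request:
send_rows(rows=[{"delta_pos":[-0.0022,0.0004,-0.0025],"twist":0,"grip":0},{"delta_pos":[-0.0022,0.0004,-0.0025],"twist":0,"grip":0},{"delta_pos":[-0.0022,0.0004,-0.0027],"twist":0,"grip":0},{"delta_pos":[-0.0021,0.0004,-0.003],"twist":0,"grip":0},{"delta_pos":[-0.002,0.0004,-0.003],"twist":0,"grip":0},{"delta_pos":[-0.002,0.0004,-0.003],"twist":0,"grip":0},{"delta_pos":[-0.0018,0.0004,-0.003],"twist":0,"grip":0},{"delta_pos":[-0.0017,0,-0.003],"twist":0,"grip":0},{"delta_pos":[-0.0015,0,-0.003],"twist":0,"grip":0},{"delta_pos":[-0.0014,0,-0.003],"twist":0,"grip":0}])

```text
time: 5.35
tcp_pos: [0.6128, -0.0209, 0.1314]
eef_rot: [-0.0, 0.707, -0.707, -0.0]
wrist_force: [-0.9, -0.8, -0.4]
finger_gap: -0.0001
```

```bash
cat > look.py <<'E'
from h import *
import sys
n=sys.argv[1]
f=ctrl.grab_frame("top");im=f["image"]
cv2.imwrite(f"pics/t{n}.png",cv2.resize(im[150:330,220:400],None,fx=3.3,fy=3.3,interpolation=cv2.INTER_CUBIC)[:,:,::-1])
m=np.zeros((480,640),np.uint8)
for v in range(190,325):
  for u in range(235,370):
    if f["z_map"][v,u]>0 and im[v,u].max()<70:
      p=pt(f,u,v); r=np.hypot(p[0]-.5344,p[1]-.0174)
      if .13<p[2]<.175 and .085<r<.118: m[v,u]=1
k,l,s,ce=cv2.connectedComponentsWithStats(m)
for i in range(1,k):
  if s[i,4]>12:
    p=onz(f,*ce[i],.153);d=p[:2]-[.5344,.0174];print("ball",ce[i].round(1),s[i,4],"ang",np.degrees(np.arctan2(d[1],d[0])).round(1),"r",np.hypot(*d).round(4))
st=ctrl.read_state();print(st["time"],st["tcp_pos"],st["wrist_force"])
E
python3 look.py 2
```

```text
ball [260.3 244.8] 32 ang 76.5 r 0.1008
ball [291.9 298.5] 37 ang 166.5 r 0.1009
5.4 [ 0.61303637 -0.01994411  0.13145149] [0.35333307 0.2541063  0.05818214]
```

View pics/t2.png

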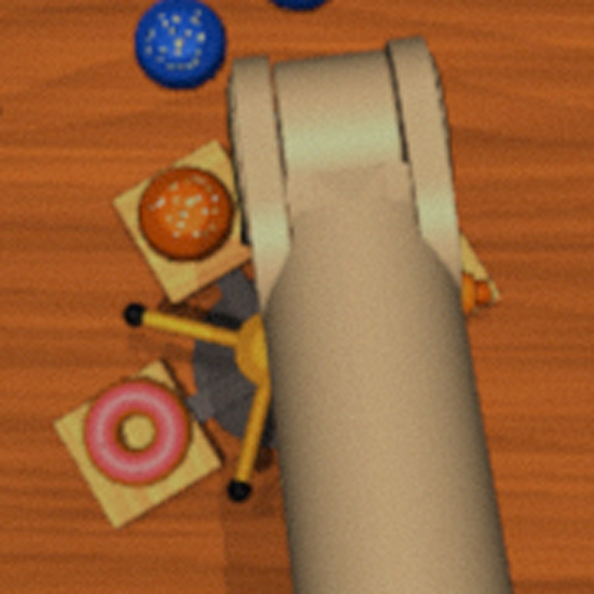

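Pushing works: in the top crop the balls are now at 76.5° and 166.5°, so the stand has turned about 17°. About 45° remains (balls to about 121.7° and 211.7°).

Request:
send_rows(rows=[{"delta_pos":[-0.0014,0,-0.003],"twist":0,"grip":0},{"delta_pos":[-0.0013,0,-0.0031],"twist":0,"grip":0},{"delta_pos":[-0.0011,0,-0.0032],"twist":0,"grip":0},{"delta_pos":[-0.001,0,-0.0032],"twist":0,"grip":0},{"delta_pos":[-0.0009,0,-0.0032],"twist":0,"grip":0},{"delta_pos":[-0.0007,0,-0.0032],"twist":0,"grip":0},{"delta_pos":[-0.0006,0,-0.0032],"twist":0,"grip":0},{"delta_pos":[-0.0004,0,-0.0032],"twist":0,"grip":0},{"delta_pos":[-0.0003,0,-0.0032],"twist":0,"grip":0},{"delta_pos":[-0.0002,0,-0.0032],"twist":0,"grip":0}])

```text
time: 6.23
tcp_pos: [0.6207, 0.0108, 0.1315]
eef_rot: [0.0, 0.707, -0.707, -0.0]
wrist_force: [-0.8, -1.7, 0.7]
finger_gap: -0.0
```

```bash
python3 look.py 3
```

```text
ball [347.1 249.4] 21 ang -81.6 r 0.1027
ball [259.1 261.5] 28 ang 98.4 r 0.101
6.2833 [0.62074651 0.01184694 0.13158143] [-0.29526469  0.46890487  0.55042999]
```

Request:
send_rows(rows=[{"delta_pos":[0,0,-0.003],"twist":0,"grip":0},{"delta_pos":[0,0,-0.003],"twist":0,"grip":0},{"delta_pos":[0,0,-0.003],"twist":0,"grip":0},{"delta_pos":[0,0,-0.003],"twist":0,"grip":0},{"delta_pos":[0.0003,0,-0.003],"twist":0,"grip":0},{"delta_pos":[0.0003,0,-0.003],"twist":0,"grip":0},{"delta_pos":[0.0004,0,-0.003],"twist":0,"grip":0},{"delta_pos":[0.0004,0,-0.003],"twist":0,"grip":0},{"delta_pos":[0.0005,0,-0.002],"twist":0,"grip":0},{"delta_pos":[0,0,-0.001],"twist":0,"grip":0}])

```text
time: 7.12
tcp_pos: [0.6187, 0.0383, 0.1316]
eef_rot: [-0.0, 0.707, -0.707, 0.0]
wrist_force: [0.3, -0.3, -0.3]
finger_gap: -0.0001
```

```bash
python3 look.py 4
```

```text
ball [341.7 235.7] 32 ang -62.3 r 0.1004
ball [263.5 275.4] 34 ang 117.5 r 0.1006
7.1667 [0.61878192 0.03832082 0.13164081] [-0.23625107 -1.45663462  0.26794929]
```

View pics/t4.png

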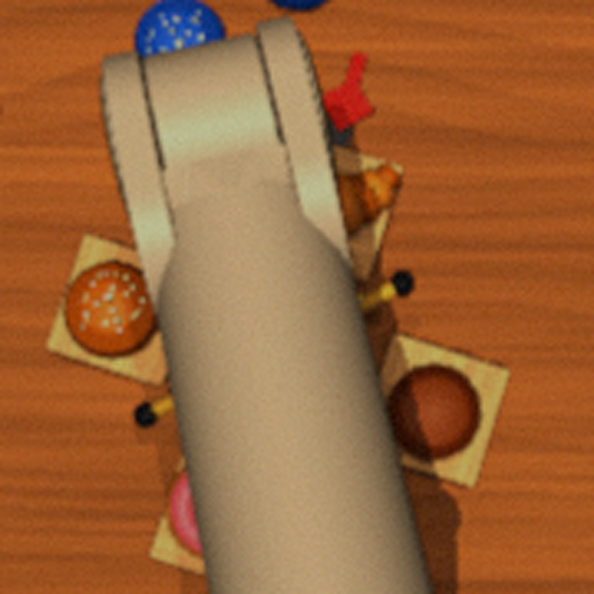

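Request:
send_rows(rows=[{"delta_pos":[0.0001,0,-0.001],"twist":0,"grip":0},{"delta_pos":[0.0001,0,-0.001],"twist":0,"grip":0},{"delta_pos":[0.0002,0,-0.001],"twist":0,"grip":0},{"delta_pos":[0.0002,0,-0.001],"twist":0,"grip":0},{"delta_pos":[0.0002,0,-0.001],"twist":0,"grip":0},{"delta_pos":[0.0002,0,-0.001],"twist":0,"grip":0},{"delta_pos":[0,0,0],"twist":0,"grip":0},{"delta_pos":[0,0,0],"twist":0,"grip":0},{"delta_pos":[0,0,0],"twist":0,"grip":0},{"delta_pos":[0,0,0],"twist":0,"grip":0}])

```text
time: 8.0
tcp_pos: [0.6178, 0.0437, 0.1316]
eef_rot: [0.0, 0.707, -0.707, 0.0]
wrist_force: [-0.2, 0.0, -0.0]
finger_gap: 0.0001
```

```bash
python3 look.py 5
```

```text
ball [340.3 233. ] 33 ang -58.3 r 0.1006
ball [264.8 278. ] 33 ang 121.2 r 0.1009
8.05 [0.61782447 0.04367965 0.13156303] [ 0.04125105  0.28299842 -0.40590192]
```

Request:
send_rows(rows=[{"delta_pos":[0,0,0.004],"twist":0,"grip":0},{"delta_pos":[0,0,0.006],"twist":0,"grip":0},{"delta_pos":[0,0,0.006],"twist":0,"grip":0},{"delta_pos":[0,0,0.004],"twist":0,"grip":0},{"delta_pos":[0,-0.01,0],"twist":0,"grip":0},{"delta_pos":[0,-0.018,0],"twist":0,"grip":0},{"delta_pos":[0,-0.018,0],"twist":0,"grip":0},{"delta_pos":[0,-0.018,0],"twist":0,"grip":0},{"delta_pos":[0,-0.018,0],"twist":0,"grip":0},{"delta_pos":[0,-0.018,0],"twist":0,"grip":0}])

```text
time: 8.88
tcp_pos: [0.6178, 0.0236, 0.2334]
eef_rot: [0.0, 0.707, -0.707, 0.0]
wrist_force: [1.3, -0.4, -0.4]
finger_gap: -0.0001
```

Request:
send_rows(rows=[{"delta_pos":[0.01,0,0.02],"twist":0,"grip":0},{"delta_pos":[0.01,0,0.03],"twist":0,"grip":0},{"delta_pos":[0.01,0,0.03],"twist":0,"grip":0},{"delta_pos":[0.01,0,0.03],"twist":0,"grip":0},{"delta_pos":[0.01,0,0.03],"twist":0,"grip":0},{"delta_pos":[0.01,0,0.03],"twist":0,"grip":0},{"delta_pos":[0.01,0,0.03],"twist":0,"grip":0},{"delta_pos":[0.01,0,0.03],"twist":0,"grip":0},{"delta_pos":[0.01,0,0.02],"twist":0,"grip":0},{"delta_pos":[0,0,0],"twist":0,"grip":0}])

```text
time: 9.72
tcp_pos: [0.525, -0.2332, 0.2323]
eef_rot: [-0.003, -0.706, 0.708, 0.003]
wrist_force: [0.2, -0.5, 0.5]
finger_gap: -0.0002
```

```bash
python3 look.py 6; python3 - <<'E'
from h import *
f=ctrl.grab_frame("top");im=f["image"]
P=[]
m=np.zeros((480,640),np.uint8);X=np.zeros((480,640,3))
for v in range(170,250):
  for u in range(285,370):
    if f["z_map"][v,u]>0:
      X[v,u]=p=pt(f,u,v);d=p[:2]-[.5344,.0174]
      if .045<p[2]<.12 and .07<np.hypot(*d)<.2 and abs(np.degrees(np.arctan2(d[1],d[0]))+14)<35: m[v,u]=1
k,l,s,ce=cv2.connectedComponentsWithStats(m);i=1+np.argmax(s[1:,4]);mm=l==i
print(s[i],ce[i])
rect=cv2.minAreaRect((X[mm][:,:2]*1000).astype(np.float32));print(rect)
a=np.radians(-14.0);B=np.array([[np.cos(a),np.sin(a)],[-np.sin(a),np.cos(a)]])
for c in (np.array(rect[0])/1000,X[mm][:,:2].mean(0)): print("in base",(B@(c-[.5344,.0174])).round(4))
E
```

```text
ball [280.3 218.2] 28 ang 31.8 r 0.1009
ball [340.3 233. ] 33 ang -58.3 r 0.1006
ball [264.8 278.1] 34 ang 121.3 r 0.101
ball [325.  293.2] 36 ang -148.9 r 0.0999
9.7667 [ 0.52633986 -0.23000109  0.23233166] [-0.58255776  0.81654332 -0.35190848]
[294 198  44  24 671] [316.33830104 209.38897168]
((652.897216796875, -12.439258575439453), (55.0459098815918, 108.62013244628906), 6.746426582336426)
in base [ 0.1222 -0.0003]
in base [ 0.1235 -0.0002]
```

View pics/t6.png

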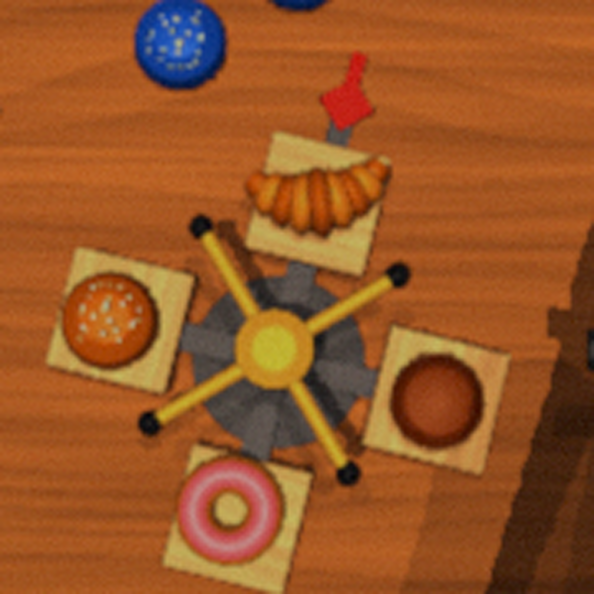

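The picture shows the croissant's board in line with the arrow (crop (315,200) against (348,105)). The measured centre is (0.122, −0.0003) m in the base frame, all four pastries are on their boards, and the arm is clear. I let the arm settle and then hand in.

Request:
send_rows(rows=[{"delta_pos":[0,0,0],"twist":0,"grip":0},{"delta_pos":[0,0,0],"twist":0,"grip":0},{"delta_pos":[0,0,0],"twist":0,"grip":0},{"delta_pos":[0,0,0],"twist":0,"grip":0},{"delta_pos":[0,0,0],"twist":0,"grip":0},{"delta_pos":[0,0,0],"twist":0,"grip":0},{"delta_pos":[0,0,0],"twist":0,"grip":0},{"delta_pos":[0,0,0],"twist":0,"grip":0},{"delta_pos":[0,0,0],"twist":0,"grip":0},{"delta_pos":[0,0,0],"twist":0,"grip":0}])

```text
time: 10.65
tcp_pos: [0.5277, -0.2265, 0.2315]
eef_rot: [0.0, 0.707, -0.707, -0.0]
wrist_force: [0.3, -0.0, -0.8]
finger_gap: -0.0001
```

```bash
python3 look.py 7; python3 -c "
from bench import ctrl
print(ctrl.sign_off())"
```

```text
ball [280.5 218.1] 30 ang 31.5 r 0.1009
ball [340.3 233. ] 33 ang -58.3 r 0.1006
ball [264.8 278.1] 34 ang 121.3 r 0.101
ball [325.1 293.3] 35 ang -148.8 r 0.1001
10.7 [ 0.52773796 -0.22654555  0.23150762] [ 0.60399285 -0.16874817  0.11139937]
the job is handed in; nothing more can be done
None
```

The croissant is at the serving place and the job is handed in at about 10.7 s. I pushed one brass spoke with the shut fingertips and turned the stand about 62° anticlockwise, at under about 0.5 rad/s. Then I backed the finger off, raised it and moved the arm clear.

- **Position:** the last measurement put the croissant's centre about 122 mm from the axis and within about 1 mm of the arrow line.
- **At rest:** the spoke angles were the same to within 0.3° in two looks about 0.9 s apart.
- **Pastries:** in the last top picture, all four were on their boards.
- **Forces:** the wrist force readings I took stayed under about 2 N.
- **Not checked:** I did not re-measure the jar, mug, tongs or price card. The arm stayed well above them and no contact showed.

No check failed or disagreed.

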